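# Close the refilled detergent canister to its first click and turn the log card

## Robot

A 6-joint arm with a two-finger parallel gripper is mounted at the origin on the work surface. World frame = base frame: x ahead of the robot, y to its left, z up, the work surface at z = 0. Lengths are in m, angles in rad, forces in N, time in s.
With the tool pointing down it reaches from about 0.225 to 0.875 m from the base axis. Payload 3.4 kg.
Tool frame: the origin (TCP) lies at the very end of the fingers, on their centre line; the grasp point (between the pads) lies 19 mm behind it; z points along the fingers, y is the line along which they close (so a half turn about z gives the same grasp; the last joint's range is limited). The gripper opens to 85 mm and grips with 20 to 120 N. Pads are 22 mm wide; open, the fingers measure 114 mm over their backs; the gripper's body (76 mm by 85 mm) begins 54 mm behind the grasp point. The pads swing forward as they close: fully open they stand 13 mm farther back than shut.
Start: joints at [-1.341, 0.276, 1.505, -0, 1.361, -0.121], TCP at [0.198, -0.54, 0.231] pointing down, gripper open.
Joint ranges: [-2.89, 2.89], [-0.75, 2.08], [0.22, 2.7], [-1.18, 4.32], [0.11, 2.71], [-2.7, 2.7]. Speed limits (rad/s): [2.57, 2.57, 3.14, 3.14, 3.14, 3.14].

## Interface

Orientations are given as a unit quaternion [w, x, y, z].
In Python, from rig import readout, vision, manip gives the robot as it stands.
- The arm moves only by the shell command python3 -m handwheel 'ROWS' [FORCE]. ROWS is JSON, a list of rows, each a list of 3 entries, a list of its own where there are three numbers: the shift along the tool's x, y, z in mm, then the turn, a rotation vector about the tool's x, y, z in units of 6 degrees (1.0 is 6 degrees), then the closure, from -1 (fully open) to 1 (shut), so that 0 is half open. A call has 1 to 20 rows; each row shifts and turns the commanded pose from where the row before left it, along the tool's axes as they then stand; what a row does not reach is not made up. A row lasts 1/8 s, in which the tool goes at most 62.5 mm and 10.7 degrees, less where a joint would pass 70% of its speed; a pose out of reach is approached as far as the arm can. A call is refused whole if a number of a shift passes 62.5 or a number of a turn 1, either way. A call with a gripper value outside its range is refused whole. The fingers move at their own pace and stop on an object; FORCE is the grip in N (left out, the last holds). Time passes only in rows, so rows that do not move let the fingers close. It gives the time, the measured TCP pose, the force, the opening and the grip force at its end, in the units of the state.
- readout.get_state(): the state, without advancing time (a new reading comes with each control period).
- vision.get_image(name): name is "side" or "top" or "wrist"; returns the picture (384x512x3 uint8, blue, green, red); there is no depth.
- vision.camera_params(name): a dict with "intrinsics" (3x3 intrinsics, pixels), "dist" ([k1, k2, p1, p2, k3] as OpenCV has them; the pictures are not rectified), "rvec" (rotation vector, rad) and "tvec" (3), from world to camera coordinates, as OpenCV has them; the wrist camera has in their place "hand_eye" (4x4, takes a point from camera to tool coordinates, whose origin is the TCP and whose axes are the flange's). Camera axes: x right, y down, z forward; pixel columns grow to the right and rows downward; lengths in m; the calibration is good to about 2 mm. A picture is of the moment at which its call begins: read the wrist's pose just before it. camera_params takes no time and is no camera call.
- manip.sign_off(): hands the job in; it is judged then, once.
The state is a dict: "clock": time; "qpos": joint angles; "qd": joint speeds; "effort": joint torques, N m; "position": TCP position; "ee_rot": TCP orientation; "contact_force": force on the tool from outside, world axes, zero at the start; "moment": the same for the moment, N m; "width": finger opening in m; "gripper_force": force on a finger pad.
Only numpy, scipy, OpenCV 4.12 (cv2) and the standard library are available. Lean on these libraries where they do the work, as an engineer would, in place of code of your own. Each camera call takes 0.05 s, during which the arm holds its last target. There are 200 camera calls.

## Task

The detergent canister in the laundry has just been refilled: screw its bar-handled cap clockwise until it is fully home and its clutch clicks, and stop at that first click, because a second click over-tightens it. Then, to log it as closed, turn the stiff tabbed card across the open binder's rings from the left page to lie flat on the right page; before that, move the little jar that stands on the right page onto the round rubber coaster, upright. Do not shove or upset any of the other things on the counter.

Things in the scene. Friction and masses are not known exactly. Their poses are not given: they have to be found in the camera images.
- canister: White box-shaped canister, 170 x 110 x 108 mm (own x, y, z), bolted down. Origin: centre of its underside. The cap's axis is 30 mm from the centre towards own -x; a carrying handle (bar 60 mm long in y, top 139 mm above the counter) stands 35 mm from the centre on the +x side. Its place and the round drum's may be exchanged, left or right of the binder.
- cap_bar (a point): Middle of the cap's bar handle, on the cap's vertical axis, 161 mm above the counter. Upright black bar 54 mm long, 14 mm wide, 29 mm high (top at 175 mm), on a black 52 mm round shell whose top is at 146 mm. Site x runs along the bar, z up. Pinch it across its width from above, turn clockwise seen from above; let go, turn back and regrip if more turning is needed.
- cap_plug (a joint): Thread angle of the plug (grey 68 mm collar with black studs under the black shell, top 128 mm above the counter), rad, growing as it is screwed clockwise seen from above. It starts between 0.6 and 1.9 and stops dead at 2.4 = fully home. Thread friction 0.19 N m; it stays where it is left.
- cap_shell (a joint): Clutch angle, rad: how far the black shell has slipped clockwise ahead of the plug. 0 to 0.1 while the cap is screwed home; then it holds to roughly 0.3 N m and gives way: at 0.22 it clicks once (the moment drops and turns to a push onward) and the shell jumps on a little; beyond that it turns easily and rests where it is left (the plug may kick back by 0.05). Past 0.65 the moment builds again: second click at 0.80.
- binder: Open ring binder, fixed, 170 mm (own x, along the rings' line) x 260 mm (own y), with a 108 mm wide page stack on either side of the rings, tops 26 mm above the counter. Origin: centre of its underside. +y is the left page as the robot sees it, -y the right page. The rings reach 46 mm above the counter.
- card_tab (a point): Grip point on the card's pull tab, a round white rod, 12 mm diameter, parallel to the hinge line, that sticks out past the binder's edge on the robot's side: free from 90 to 132 mm from the binder's centre (this point: 115 mm), 108 mm from the hinge line, 30 mm above the counter when flat. Pinch it from above, fingers closing along the binder's y; it turns in the grip.
- leaf (a joint): Angle of the stiff white card (150 x 104 x 3 mm, 60 g) about the rings' line, which is level along the binder's x through its centre, 30 mm above the counter. 0 = flat on the left (+y) page, 1.57 = upright, 3.14 = flat on the right (-y) page. Slight friction; it falls to whichever side it leans.
- jar: Small round jar with a white lid, 52 mm diameter (lid 49 mm), 70 mm high, about 140 g, standing loose on the binder's right page. Origin: centre of its underside. A jar of the same kind beside the binder is a bystander.
- coaster: Round black rubber coaster, 90 mm diameter, 4 mm thick, fixed on the counter on the robot's side of the binder. Origin: centre of its underside.
- drum: Bystander: round white drum, 104 mm diameter, 149 mm high with its plain round black cap. Origin: centre of underside.
- coin_tray: Bystander: open aluminium tray 85 x 85 x 22 mm. Origin: centre of underside. It and the coaster may be exchanged.
- spare_jar: Bystander: jar like the one on the page, 52 mm diameter, 70 mm high. Origin: centre of underside.
- dosing_cup: Bystander: clear cup, 56 mm rim diameter, 55 mm high. Origin: centre of underside. It and the spare jar may be exchanged.
- stain_stick: Bystander: slim white upright cylinder, 30 mm diameter, 95 mm high, close beside the binder. Origin: centre of underside. It and the soap carton may be exchanged.
- soap_carton: Bystander: small upright cardboard carton 45 x 28 x 80 mm, close beside the binder. Origin: centre of underside.
- refill_bottle: Bystander: white bottle, 56 mm diameter, 160 mm high, behind the canister or the drum. Origin: centre of underside.
Mind the look-alikes: they are no part of the job. Of the things shaped like the coaster, the black one is meant.

How it is judged:
On the way, in this order (a step that is already met when the one before it is completed fails the run):
1. the cap is fully home and has clicked once (value of joint cap_plug above 2.26 rad and value of joint cap_shell between 0.24 and 0.7 rad), for 0.2 s.
2. the card lies on the right page (value of joint leaf above 3 rad), for 0.2 s.
At the end, for the whole second after the job is handed in: Cap screwed home (within 0.14 rad) and clicked exactly once (clutch angle 0.24 to 0.7), the card flat on the right page (within 0.14 rad), the jar upright (within 0.12 rad), at rest on the coaster with its centre within 22 mm of the coaster's (all of step 1 and horizontal distance between jar and coaster below 0.022 m and height (world z) of jar below 0.01 m and angle between jar's own z axis and vertical below 0.12 rad and value of joint leaf above 3 rad and linear speed of jar below 0.02 m/s); the robot touches nothing.
It fails at once if the clutch is driven to its second click (value of joint cap_shell above 0.78 rad).
It fails at once if the jar is knocked over (angle between jar's own z axis and vertical above 0.7 rad).
It fails at once if a bystander is shoved more than 30 mm or tipped over (distance of any of drum, coin_tray, spare_jar, dosing_cup, stain_stick, soap_carton, refill_bottle from where it was at the start of the episode above 0.03 m or angle between any of drum, coin_tray, spare_jar, dosing_cup, stain_stick, soap_carton, refill_bottle's own z axis and vertical above 0.5 rad).
It also fails if it takes over 72 s, if anything falls off the work surface, if the arm or the gripper's body presses on something with over 40 N, if the wrist force passes 120 N, or if a joint passes its speed limit or range.

## Working session

There is one attempt and no reset: what is moved stays moved. The work goes in short steps, Python scripts to look and compute and a shell command to move; the robot and the scene stay as the last step left them, time stands still between calls to the robot, and variables do not carry over. Pictures are saved under pics/ and viewed, at most 12 in all, crops included, and the job is handed in when it is done.

```bash
ls; mkdir -p pics; python3 - <<'E'
from rig import readout, vision
import cv2
s=readout.get_state();print(s)
for n in("top","side"):
    im=vision.get_image(n);cv2.imwrite(f"pics/{n}0.png",im)
    p=vision.camera_params(n);print(n,p)
print(vision.camera_params("wrist"))
E
```

```text
pics
{'clock': 0.0, 'qpos': array([-1.34102638e+00,  2.76601602e-01,  1.50615561e+00,  3.02927273e-05,
        1.36071175e+00, -1.20996751e-01]), 'qd': array([ 4.17840807e-05,  4.46767956e-04, -1.18774225e-03, -5.94440421e-04,
        2.43656717e-03, -1.05785505e-03]), 'effort': array([ 2.61163885e-03, -4.16766107e+01, -2.45806503e+01, -4.89240699e-05,
        1.10006778e-02, -7.42629169e-06]), 'position': array([ 0.19746275, -0.53945335,  0.230427  ]), 'ee_rot': array([-9.37572486e-04,  9.84659843e-01,  1.74482416e-01, -3.62094056e-05]), 'contact_force': array([-0.72837551,  0.57303769, -0.8314735 ]), 'moment': array([-0.02233521,  0.05791002, -0.01845642]), 'gripper_force': 0.0, 'width': 0.08555444032940611}
top {'intrinsics': array([[490.67164282,   0.        , 256.47217425],
       [  0.        , 490.67164282, 189.53705256],
       [  0.        ,   0.        ,   1.        ]]), 'dist': array([-0.15902804,  0.        ,  0.        ,  0.        ,  0.        ]), 'rvec': array([ 2.14938447, -2.14396213,  0.12484155]), 'tvec': array([0.01072179, 0.52790797, 1.29891385])}
side {'intrinsi
[... 251 characters left out ...]
[ 0.7569189 , -2.45034883,  1.24521706]), 'tvec': array([0.45435343, 0.28552753, 0.7948089 ])}
{'intrinsics': array([[314.42483474,   0.        , 255.58538324],
       [  0.        , 314.42483474, 192.50369544],
       [  0.        ,   0.        ,   1.        ]]), 'dist': array([-0.00817517,  0.        ,  0.        ,  0.        ,  0.        ]), 'hand_eye': array([[ 2.33473190e-04, -9.48010119e-01, -3.18240097e-01,
         8.26744881e-02],
       [ 9.99999408e-01, -1.16846517e-04,  1.08171389e-03,
        -4.90634922e-04],
       [-1.06266096e-03, -3.18240161e-01,  9.48009531e-01,
        -1.43089807e-01],
       [ 0.00000000e+00,  0.00000000e+00,  0.00000000e+00,
         1.00000000e+00]])}
```

View pics/top0.png

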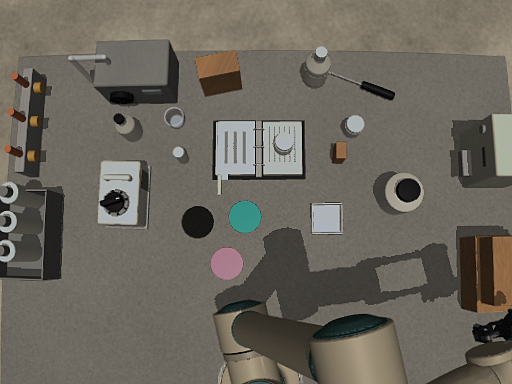

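View pics/side0.png

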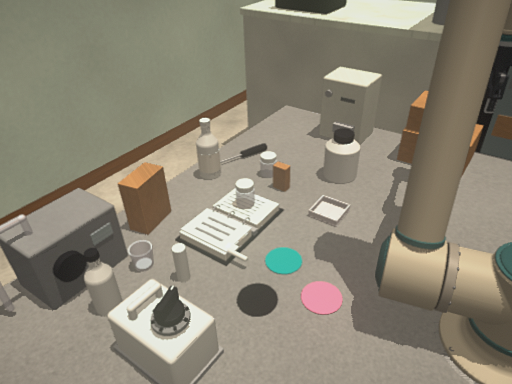

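The top view shows the canister on the left at about (123,195), with the cap at (115,203). The tab is at (220,184), the jar on the page at (285,143), the black coaster at (198,222) and the binder at (259,150). The side view agrees, and no robot part is in the way.

```bash
cat > h.py <<'E'
import numpy as np, cv2
from rig import readout, vision
from scipy.spatial.transform import Rotation as R
def quat(s): q=s["ee_rot"]; return R.from_quat([q[1],q[2],q[3],q[0]])
def cast(name,px,z,s=None):
    p=vision.camera_params(name); px=np.atleast_2d(np.float64(px))
    n=cv2.undistortPoints(px[:,None],p["intrinsics"],p["dist"])[:,0]
    d=np.c_[n,np.ones(len(n))]
    if name=="wrist":
        H=p["hand_eye"]; Rt=quat(s).as_matrix(); A=Rt@H[:3,:3]; o=Rt@H[:3,3]+s["position"]
    else:
        A=cv2.Rodrigues(p["rvec"])[0].T; o=-A@p["tvec"]
    d=d@A.T
    return o+d*((z-o[2])/d[:,2])[:,None]
def proj(name,P,s=None):
    p=vision.camera_params(name);P=np.atleast_2d(np.float64(P))
    if name=="wrist":
        H=p["hand_eye"];Rt=quat(s).as_matrix();A=Rt@H[:3,:3];o=Rt@H[:3,3]+s["position"];r=cv2.Rodrigues(A.T)[0];t=-A.T@o
    else: r,t=p["rvec"],p["tvec"]
    return cv2.projectPoints(P,r,t,p["intrinsics"],p["dist"])[0][:,0]
def goal(P,ydir=None,s=None):
    """tool-frame shift mm to put TCP at P; rotation about tool z (6deg units) to put tool y along ydir (deg, world), tool down"""
    s=s or readout.get_state(); r=quat(s); P=np.float64(P)
    print("shift mm",np.round(r.inv().apply(P-s["position"])*1000,1))
    if ydir is not None:
        Y=np.array([np.cos(np.radians(ydir)),np.sin(np.radians(ydir)),0]);best=None
        for sg in(1,-1):
            y=sg*Y;z=np.array([0,0,-1.]);x=np.cross(y,z)
            v=(r.inv()*R.from_matrix(np.c_[x,y,z])).as_rotvec(degrees=True)/6
            print("turn6",np.round(v,2))
def blobs(m,amin=30):
    c,_=cv2.findContours(m.astype(np.uint8)*255,cv2.RETR_EXTERNAL,cv2.CHAIN_APPROX_NONE)
    return [k for k in c if cv2.contourArea(k)>amin]
E
python3 - <<'E'
from h import *
im=cv2.imread("pics/top0.png");g=im.max(2)
for k in blobs(g<45,100):
    (x,y),sz,a=cv2.minAreaRect(k);print("dark",np.round((x,y)),np.round(sz),round(a),cast("top",(x,y),0.004).round(3)[0])
for k in blobs(im.min(2)>165,15):
    (x,y),sz,a=cv2.minAreaRect(k);print("white",np.round((x,y)),np.round(sz),round(a),cast("top",(x,y),0.03).round(3)[0])
print("cap",cast("top",(115,203),.15),"jar lid",cast("top",(285,142),.096),"tab",cast("top",(220,184),.03))
E
```

```text
dark [348. 326.] [20. 80.] 78 [ 0.158 -0.238  0.004]
dark [492. 326.] [32. 41.] 84 [ 0.145 -0.652  0.004]
dark [238. 306.] [ 8. 46.] 76 [0.213 0.062 0.004]
dark [ 18. 275.] [43. 14.] 18 [0.285 0.695 0.004]
dark [486. 271.] [67. 12.] 89 [ 0.302 -0.637  0.004]
dark [468. 274.] [75. 15.] 89 [ 0.295 -0.581  0.004]
dark [198. 222.] [31. 31.] 90 [0.442 0.176 0.004]
dark [115. 203.] [24. 24.] 49 [0.493 0.411 0.004]
dark [ 53. 235.] [18. 89.] 2 [0.401 0.593 0.004]
dark [408. 190.] [22. 23.] 90 [ 0.531 -0.412  0.004]
dark [266. 150.] [57. 77.] 89 [ 0.644 -0.013  0.004]
dark [377.  90.] [35.  9.] 22 [ 0.823 -0.335  0.004]
dark [ 35. 123.] [ 21. 106.] 9 [0.73  0.669 0.004]
dark [146.  88.] [54. 86.] 59 [0.829 0.336 0.004]
white [  7. 250.] [19. 14.] 90 [0.353 0.72  0.03 ]
white [  8. 221.] [20. 15.] 90 [0.437 0.723 0.03 ]
white [326. 218.] [26. 27.] 90 [ 0.451 -0.175  0.03 ]
white [  9. 192.] [16. 20.] 14 [0.519 0.723 0.03 ]
white [118. 192.] [38. 62.] 2 [0.521 0.396 0.03 ]
white [178. 152.] [9. 9.] 90 [0.635 0.232 0.03 ]
white [282. 148.] [51. 38.] 90 [ 0.646 -0.058  0.03 ]
white [235. 157.] [72. 38.] 90 [0.619 0.072 0.03 ]
white [355. 124.] [15. 16.] 90 [ 0.715 -0.263  0.03 ]
white [321.  52.] [ 9. 10.] 90 [ 0.929 -0.172  0.03 ]
cap [[0.47795232 0.36633593 0.15      ]] jar lid [[ 0.6459599 -0.063432   0.096    ]] tab [[0.54363401 0.11202441 0.03      ]]
```

```bash
python3 -m handwheel '[[[36,-47,-4],[0,0,0],-1],[[36,-47,-4],[0,0,0],-1],[[36,-47,-4],[0,0,0],-1],[[36,-47,-4],[0,0,0],-1],[[36,-47,-4],[0,0,0],-1],[[36,-47,-4],[0,0,0],-1],[[36,-47,-4],[0,0,0],-1],[[36,-47,-4],[0,0,0],-1],[[36,-47,-4],[0,0,0],-1],[[36,-47,-4],[0,0,0],-1],[[36,-47,-4],[0,0,0],-1],[[36,-47,-4],[0,0,0],-1],[[36,-47,-4],[0,0,0],-1],[[36,-47,-4],[0,0,0],-1],[[36,-47,-4],[0,0,0],-1],[[36,-47,-4],[0,0,0],-1]]' && python3 -m handwheel '[[[0,0,0],[0,0,-1],-1],[[0,0,0],[0,0,-1],-1],[[0,0,0],[0,0,-1],-1],[[0,0,0],[0,0,-1],-1],[[0,0,0],[0,0,-1],-1],[[0,0,0],[0,0,-1],-1],[[0,0,0],[0,0,-1],-1],[[0,0,0],[0,0,-1],-1],[[0,0,0],[0,0,-1],-1],[[0,0,0],[0,0,-1],-1],[[0,0,0],[0,0,-1],-1],[[0,0,0],[0,0,-1],-1],[[0,0,0],[0,0,-1],-1],[[0,0,0],[0,0,-1],-1],[[0,0,0],[0,0,-1],-1],[[0,0,0],[0,0,-1],-1],[[0,0,0],[0,0,-1],-1],[[0,0,0],[0,0,-1],-1],[[0,0,0],[0,0,-1],-1],[[0,0,0],[0,0,-1],-1]]'
python3 - <<'E'
from h import *
s=readout.get_state();im=vision.get_image("wrist");cv2.imwrite("pics/w1.png",im);np.save("w1.npy",s,allow_pickle=True)
print(s["position"],s["qpos"],quat(s).as_matrix().round(3)[:,0], proj("wrist",[0.478,0.366,.175],s))
for n in("top","side"): cv2.imwrite(f"pics/{n}1.png",vision.get_image(n))
E
```

```text
clock: 2.1
position: [0.4802, 0.366, 0.2949]
ee_rot: [0.0, 0.985, 0.175, -0.0]
contact_force: [1.7, -0.1, 0.9]
width: 0.0853
gripper_force: 0.0
clock: 4.6
position: [0.4799, 0.364, 0.2947]
ee_rot: [-0.0, 0.34, 0.941, -0.0]
contact_force: [-0.0, 0.2, -1.5]
width: 0.0853
gripper_force: 0.0
[0.47986199 0.36398961 0.29465838] [ 5.33491679e-01  2.91651139e-01  1.32765863e+00 -6.04524459e-05
  1.52352451e+00 -3.44317686e-01] [-0.769  0.639  0.   ] [[255.23076764 182.43830207]]
```

View pics/w1.png

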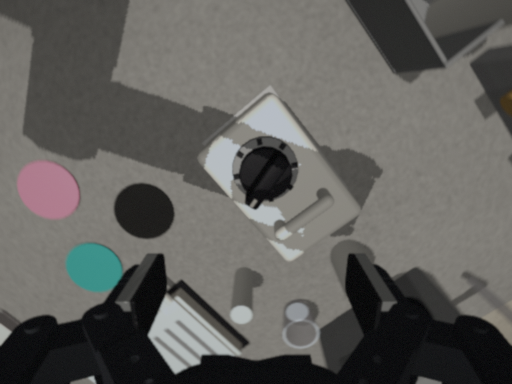

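The wrist view shows the cap's grey collar around (265,170). The bar runs roughly from (250,203) to (280,150), lower left to upper right. I'll enlarge it to measure.

```bash
python3 - <<'E'
import cv2,numpy as np
im=cv2.imread("pics/w1.png")[125:220,215:315]
g=np.clip((im.astype(float)/130)**.5*255,0,255).astype(np.uint8)
cv2.imwrite("pics/c1.png",cv2.resize(g,None,fx=6,fy=6,interpolation=cv2.INTER_CUBIC))
E
```

```text
(no output)
```

View pics/c1.png

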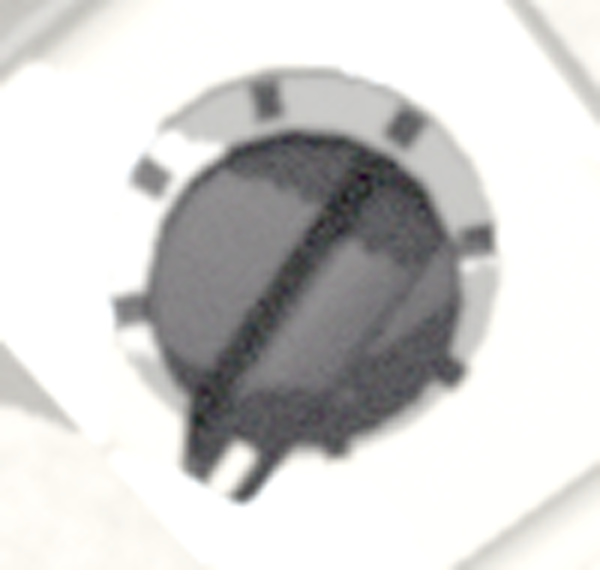

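```bash
python3 - <<'E'
from h import *
s=np.load("w1.npy",allow_pickle=True).item()
print(cast("wrist",(265.8,168.3),.128,s),cast("wrist",(265.8,172.5),.146,s),cast("wrist",(270,179),.175,s))
u=lambda x,y:(215+x/6,125+y/6)
for a,b in [((205,395),(365,175)),((250,500),(440,250))]:
    p=cast("wrist",[u(*a),u(*b)],.175,s);d=p[1]-p[0];print(np.degrees(np.arctan2(d[1],d[0])))
# canister via top: collar circle, canister top corners
for n in("top",):
    im=cv2.imread("pics/top0.png")[150:245,80:180]
    cv2.imwrite("pics/c2.png",cv2.resize(im,None,fx=6,fy=6,interpolation=cv2.INTER_CUBIC))
c=proj("wrist",[[0.478,0.366,.128]],s);print(c)
m=[k for k in blobs((cv2.imread("pics/top0.png").max(2)<60),100)]
for k in m:
    (x,y),r=cv2.minEnclosingCircle(k)
    if abs(x-115)<6 and abs(y-203)<8: print(x,y,r,cast("top",(x,y),.146))
goal(cast("wrist",(268,175),.16,s)[0],s=s)
E
```

```text
[[0.48418201 0.37465622 0.128     ]] [[0.48351085 0.37451435 0.146     ]] [[0.48379281 0.3778829  0.175     ]]
105.44442562531609
105.0635166502586
[[255.33229083 169.03602704]]
113.79896545410156 202.34536743164062 13.89792537689209 [[0.48001243 0.37077639 0.146     ]]
shift mm [  5.3  12.2 134.6]
```

View pics/c2.png

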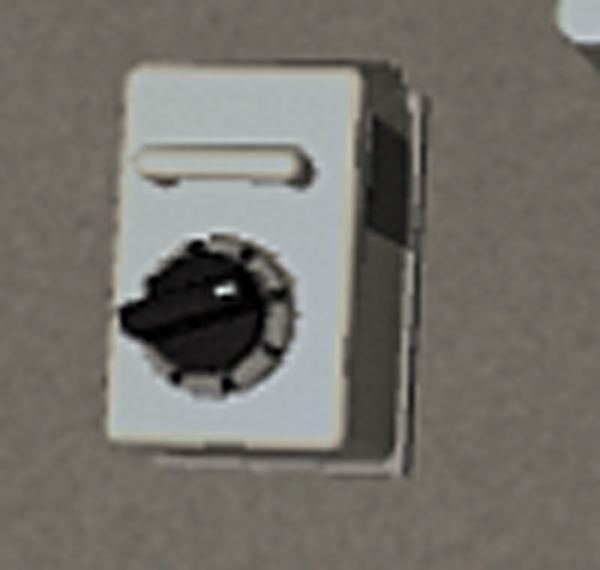

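The bar is along world yaw ≈105° and the cap axis at about (0.4825, 0.373). I'll descend with alignment and grip it.

```bash
python3 -m handwheel '[[[4,8,25],[0,0,0],-1],[[0,0,24],[0,0,1],-1],[[0,0,24],[0,0,1],-1],[[0,0,24],[0,0,1],-1],[[0,0,24],[0,0,1],-1],[[0,0,24],[0,0,1],-1],[[0,0,0],[0,0,0.9],-0.5],[[0,0,0],[0,0,0],0.3],[[0,0,0],[0,0,0],1],[[0,0,0],[0,0,0],1],[[0,0,0],[0,0,0],1],[[0,0,0],[0,0,0],1]]' 50
python3 -c "
from h import *
s=readout.get_state();print(s['moment'],s['contact_force'],s['qpos'][5],s['width'],quat(s).as_matrix()[:,0])
im=vision.get_image('wrist');cv2.imwrite('pics/w2.png',im)"
```

```text
clock: 6.25
position: [0.4836, 0.3731, 0.151]
ee_rot: [0.001, 0.611, 0.792, 0.001]
contact_force: [4.6, 0.4, 1.3]
width: 0.0132
gripper_force: 53.0
[ 0.02373658 -0.60117837  0.03621924] [4.57766719 0.38734114 1.29660267] 0.2874831056548396 0.013246335922116164 [-2.53848261e-01  9.67244048e-01  1.12070303e-04]
```

View pics/w2.png

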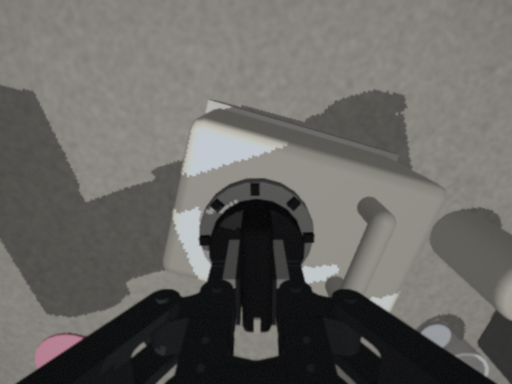

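Grip is on the bar (13.2 mm, 53 N). Now I'll turn clockwise in stages and watch the z moment.

```bash
cat > m.py <<'E'
from h import *
s=readout.get_state();x=quat(s).as_matrix()[:,0]
print("Mz",s['moment'].round(3),"F",s['contact_force'].round(1),"q6",round(s['qpos'][5],3),"w",round(s['width'],4),"yaw",np.degrees(np.arctan2(x[1],x[0])).round(2))
E
python3 -m handwheel '[[[0,0,0],[0,0,1],1],[[0,0,0],[0,0,1],1]]' >/dev/null; python3 m.py;python3 -m handwheel '[[[0,0,0],[0,0,1],1],[[0,0,0],[0,0,1],1]]'; python3 m.py
```

```text
Mz [ 0.026 -0.757  0.224] F [4.1 0.4 1.5] q6 0.5 w 0.0129 yaw 92.54
clock: 6.8
position: [0.4839, 0.3733, 0.151]
ee_rot: [0.001, 0.763, 0.646, 0.002]
contact_force: [5.2, 0.2, 0.7]
width: 0.0129
gripper_force: 53.0
Mz [ 0.068 -0.784  0.182] F [5.2 0.2 0.7] q6 0.709 w 0.0129 yaw 80.54
```

```bash
for i in 1; do python3 -m handwheel '[[[0,0,0],[0,0,1],1],[[0,0,0],[0,0,0.5],1]]' >/dev/null; python3 m.py;python3 -m handwheel '[[[0,0,0],[0,0,1],1],[[0,0,0],[0,0,0.5],1]]' >/dev/null; python3 m.py; done
```

```text
Mz [ 0.028 -0.879  0.207] F [5.3 1.4 1.9] q6 0.865 w 0.0131 yaw 71.62
Mz [ 0.054 -0.9    0.182] F [5.4 0.1 1.4] q6 1.022 w 0.0131 yaw 62.62
```

```bash
cat >> m.py <<'E'
import sys; sys.exit(not 0.14<s['moment'][2]<0.25)
E
python3 -m handwheel '[[[0,0,0],[0,0,1],1],[[0,0,0],[0,0,0.5],1]]' >/dev/null; python3 m.py && python3 -m handwheel '[[[0,0,0],[0,0,1],1],[[0,0,0],[0,0,0.5],1]]' >/dev/null && python3 m.py && python3 -m handwheel '[[[0,0,0],[0,0,1],1],[[0,0,0],[0,0,0.5],1]]' >/dev/null && python3 m.py
```

```text
Mz [ 0.009 -0.94   0.232] F [ 5.9 -0.8  1.3] q6 1.179 w 0.0128 yaw 53.63
Mz [-0.02  -0.99   0.182] F [ 6.8 -0.2  0.9] q6 1.336 w 0.0132 yaw 44.62
Mz [-0.024 -1.019  0.235] F [ 7.6 -0.1  1.1] q6 1.493 w 0.0129 yaw 35.62
```

```bash
python3 m.py && python3 -m handwheel '[[[0,0,0],[0,0,1],1],[[0,0,0],[0,0,0.5],1]]' >/dev/null && python3 m.py && python3 -m handwheel '[[[0,0,0],[0,0,1],1],[[0,0,0],[0,0,0.5],1]]' >/dev/null && python3 m.py
```

```text
Mz [-0.024 -1.019  0.235] F [ 7.6 -0.1  1.1] q6 1.493 w 0.0129 yaw 35.62
Mz [-0.06  -0.903  0.09 ] F [7.1 0.5 1.1] q6 1.651 w 0.013 yaw 26.61
```

```bash
python3 -m handwheel '[[[0,0,0],[0,0,0],1]]' >/dev/null; python3 m.py;  python3 -m handwheel '[[[0,0,0],[0,0,0.4],1]]' >/dev/null; python3 m.py; python3 -c "
from h import *
cv2.imwrite('pics/w3.png',vision.get_image('wrist'))"
```

```text
Mz [-0.073 -0.97  -0.154] F [ 6.3 -0.4  0.8] q6 1.65 w 0.013 yaw 26.65
Mz [-0.063 -1.03  -0.092] F [ 6.7 -0.4  0.1] q6 1.692 w 0.0128 yaw 24.22
```

View pics/w3.png

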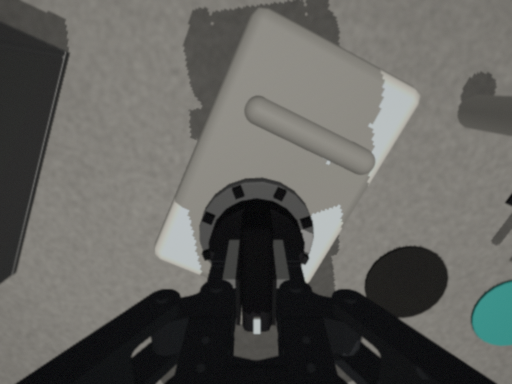

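The moment has turned negative, so the clutch clicked. The studs at (238,192) and (280,193) lag the bar by about 21° compared with the previous view, which puts the shell at ≈0.37 rad, inside the window. I'll release and lift. The next job is the jar.

```bash
python3 -m handwheel '[[[0,0,0],[0,0,0],0.4],[[0,0,0],[0,0,0],-0.2],[[0,0,0],[0,0,0],-1],[[0,0,-20],[0,0,0],-1],[[0,0,-45],[0,0,0],-1],[[0,0,-45],[0,0,0],-1],[[0,0,-30],[0,0,0],-1]]'; python3 m.py; python3 - <<'E'
from h import *
s=readout.get_state();im=vision.get_image("wrist");np.save("w4.npy",s,allow_pickle=True);cv2.imwrite("pics/w4.png",im)
c=proj("wrist",[.4836,.3731,.14],s)[0];print(c)
cv2.imwrite("pics/c4.png",cv2.resize(np.clip((im.astype(float)/130)**.5*255,0,255).astype(np.uint8)[int(c[1])-50:int(c[1])+50,int(c[0])-50:int(c[0])+50],None,fx=6,fy=6,interpolation=cv2.INTER_CUBIC))
# binder in top image
im=cv2.imread("pics/top0.png")
k=max(blobs(((im.min(2)>120))&(np.indices(im.shape[:2])[1]>205)&(np.indices(im.shape[:2])[1]<310)&(np.indices(im.shape[:2])[0]<195)&(np.indices(im.shape[:2])[0]>100)),key=cv2.contourArea)
print(cv2.minAreaRect(k))
cv2.imwrite("pics/c5.png",cv2.resize(im[100:250,165:325],None,fx=5,fy=4,interpolation=cv2.INTER_CUBIC) if 0 else cv2.resize(im[105:240,180:320],None,fx=4.4,fy=4.4,interpolation=cv2.INTER_CUBIC))
E
```

```text
clock: 9.48
position: [0.4821, 0.3732, 0.2926]
ee_rot: [-0.0, 0.978, 0.211, 0.001]
contact_force: [0.3, -0.1, -1.5]
width: 0.0857
gripper_force: 0.0
Mz [ 0.031 -0.061 -0.039] F [ 0.3 -0.1 -1.5] q6 1.691 w 0.0857 yaw 24.32
[256.44443188 175.35025731]
((234.5, 157.5), (73.0, 39.0), 90.0)
```

View pics/c4.png

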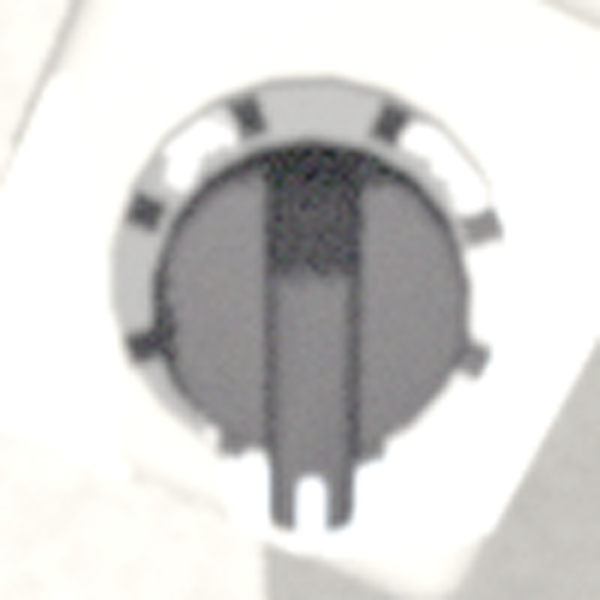

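View pics/c5.png

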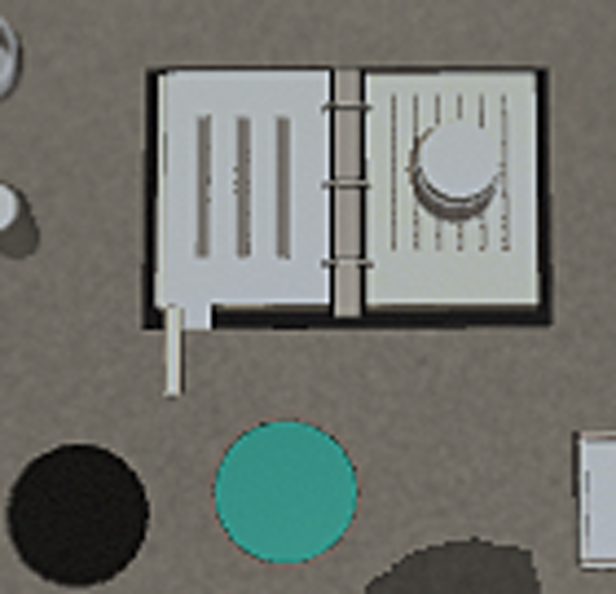

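The cap check is good: studs lag by ~21°, so the shell is at about 0.35 rad. The enlarged top view shows the binder square to the world. The jar lid is at top-image (284,141), the tab rod at (219.5,175–195) and the coaster at (197.7,222). I'll fly above the jar with the tool at yaw 0.

```bash
python3 -m handwheel '[[[-3.5,52,8],[0,0,0],-1],[[-3.5,52,8],[0,0,0],-1],[[-3.5,52,8],[0,0,0],-1],[[-3.5,52,8],[0,0,0],-1],[[-3.5,52,8],[0,0,0],-1],[[-3.5,52,8],[0,0,0],-1],[[-3.5,52,8],[0,0,0],-1],[[-3.5,52,8],[0,0,0],-1],[[-3.5,52,8],[0,0,0],-1],[[0,0,2],[0,0,1],-1],[[0,0,0],[0,0,1],-1],[[0,0,0],[0,0,1],-1],[[0,0,0],[0,0,1],-1],[[0,0,0],[0,0,0],-1]]'; python3 - <<'E'
from h import *
s=readout.get_state();im=vision.get_image("wrist");np.save("w5.npy",s,allow_pickle=True);cv2.imwrite("pics/w5.png",im)
print(cast("top",(283.9,141.4),.096),proj("wrist",cast("top",(283.9,141.4),.096),s),cast("top",[(219.5,176),(219.5,194)],.03))
for k in blobs(im.min(2)>120,150):
    (x,y),sz,a=cv2.minAreaRect(k);print(np.round((x,y),1),np.round(sz,1),round(a,1),cast("wrist",(x,y),.096,s)[0].round(4))
E
```

```text
clock: 11.28
position: [0.6456, -0.0664, 0.2157]
ee_rot: [-0.0, 1.0, 0.003, -0.001]
contact_force: [0.5, 0.3, 0.1]
width: 0.0851
gripper_force: 0.0
[[ 0.64757108 -0.06054852  0.096     ]] [[249.45555707 184.039086  ]] [[0.56580492 0.1137037  0.03      ]
 [0.51605589 0.11302805 0.03      ]]
[336. 310.] [54. 52.] 90.0 [ 0.5151 -0.1481  0.096 ]
[190.5 182.5] [32.6 15.8] 84.3 [ 0.6487 -0.0091  0.096 ]
[250.2 177.8] [ 98.  101.2] 89.0 [ 0.6532 -0.0612  0.096 ]
[188.8 140.5] [30. 14.] 85.6 [ 0.6853 -0.0098  0.096 ]
[165.3 159. ] [96.2 25.1] 85.6 [0.6694 0.0111 0.096 ]
[285.5  98. ] [14. 33.] 90.0 [ 0.7199 -0.0894  0.096 ]
[104.9 181.8] [ 80.2 182.5] 0.7 [0.6488 0.0657 0.096 ]
[466.3 114.5] [49.  68.2] 50.2 [ 0.7082 -0.2377  0.096 ]
```

View pics/w5.png

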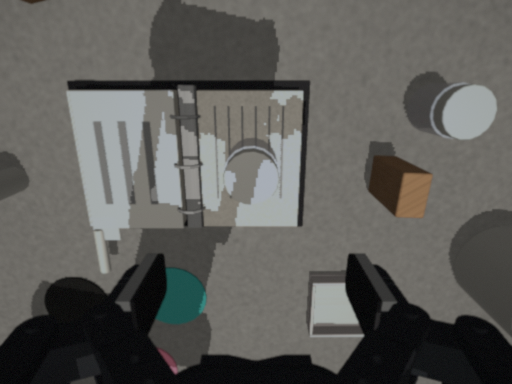

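The lid is centred near (251,178) in the wrist view and nothing stands close to it. The tab rod is at (101,250) and the rings near (190,165). I'll grasp the jar by its sides, with the fingertips above ring height.

```bash
python3 -m handwheel '[[[5,-5,40],[0,0,0],-1],[[0,0,40],[0,0,0],-1],[[0,0,40],[0,0,0],-1],[[0,0,38],[0,0,0],-1],[[0,0,0],[0,0,0],-0.6],[[0,0,0],[0,0,0],0],[[0,0,0],[0,0,0],0.4],[[0,0,0],[0,0,0],1],[[0,0,0],[0,0,0],1]]' 30; python3 m.py
```

```text
clock: 12.45
position: [0.652, -0.0618, 0.0599]
ee_rot: [0.0, 1.0, 0.003, 0.001]
contact_force: [0.3, 0.4, 4.8]
width: 0.0508
gripper_force: 31.9
Mz [ 0.005  0.036 -0.048] F [0.3 0.4 4.8] q6 1.365 w 0.0508 yaw 0.31
```

```bash
python3 - <<'E'
from h import *
s=np.load("w1.npy",allow_pickle=True).item();im=cv2.imread("pics/w1.png")
m=np.zeros(im.shape[:2],bool);m[170:250,105:185]=1
for k in blobs((im.max(2)<50)&m,300): e=cv2.fitEllipse(k);print("coaster w1",e,cast("wrist",e[0],.004,s))
t=cv2.imread("pics/top0.png");m=np.zeros(t.shape[:2],bool);m[200:245,175:220]=1
for k in blobs((t.max(2)<50)&m,300): e=cv2.fitEllipse(k);print("top",e[0],cast("top",e[0],.004))
s=np.load("w5.npy",allow_pickle=True).item()
P=cast("wrist",[(98,230),(104,272)],.030,s);print("rod w5",P)
print("hinge w5 spine", cast("wrist",[(187,88),(196,226)],.02,s))
print("binder corners w5",cast("wrist",[(70,84),(309,82),(304,228),(90,229)],.006,s).round(4))
goal([.442,.176,.16])
E
python3 -m handwheel '[[[0,0,-50],[0,0,0],1],[[0,0,-50],[0,0,0],1]]'
```

```text
coaster w1 ((143.7285614013672, 210.52545166015625), (51.527259826660156, 58.62602996826172), 114.2454833984375) [[0.44345088 0.17745161 0.004     ]]
top (197.3238067626953, 221.62008666992188) [[0.44201747 0.17609942 0.004     ]]
rod w5 [[0.57081554 0.11503277 0.03      ]
 [0.51498312 0.11639388 0.03      ]]
hinge w5 spine [[0.72659919 0.00479847 0.02      ]
 [0.57207336 0.00382638 0.02      ]]
binder corners w5 [[ 0.73    0.1321  0.006 ]
 [ 0.7334 -0.122   0.006 ]
 [ 0.5638 -0.1261  0.006 ]
 [ 0.5606  0.1379  0.006 ]]
shift mm [-208.4 -238.9 -100.9]
clock: 12.7
position: [0.6503, -0.0615, 0.1586]
ee_rot: [-0.0, 1.0, 0.003, -0.001]
contact_force: [1.5, 0.3, -1.9]
width: 0.0506
gripper_force: 32.4
```

```bash
python3 -m handwheel '[[[-34.6,-39.7,0],[0,0,0],1],[[-34.6,-39.7,0],[0,0,0],1],[[-34.6,-39.7,0],[0,0,0],1],[[-34.6,-39.7,0],[0,0,0],1],[[-34.6,-39.7,0],[0,0,0],1],[[-34.6,-39.7,0],[0,0,0],1],[[0,0,30],[0,0,0],1],[[0,0,40],[0,0,0],1],[[0,0,35],[0,0,0],1],[[0,0,10],[0,0,0],1],[[0,0,3],[0,0,0],1],[[0,0,0],[0,0,0],1]]'; python3 m.py
```

```text
clock: 14.2
position: [0.4432, 0.1756, 0.0412]
ee_rot: [-0.0, 1.0, 0.003, 0.001]
contact_force: [0.2, -0.7, -1.4]
width: 0.0506
gripper_force: 32.4
Mz [ 0.026  0.018 -0.023] F [ 0.2 -0.7 -1.4] q6 1.797 w 0.0506 yaw 0.3
```

```bash
python3 -m handwheel '[[[0,0,2],[0,0,0],1],[[0,0,0],[0,0,0],1]]' | grep -E "pos|cont"; python3 -m handwheel '[[[0,0,1.5],[0,0,0],1],[[0,0,0],[0,0,0],1]]'| grep -E "pos|cont"
```

```text
position: [0.4425, 0.1755, 0.0388]
contact_force: [0.5, 0.6, -1.9]
position: [0.4426, 0.1756, 0.0379]
contact_force: [-1.4, 0.2, 6.4]
```

```bash
python3 -m handwheel '[[[0,0,0],[0,0,0],0.3],[[0,0,0],[0,0,0],-0.3],[[0,0,0],[0,0,0],-1],[[0,0,0],[0,0,0],-1],[[0,0,-20],[0,0,0],-1],[[0,0,-45],[0,0,0],-1],[[0,0,-45],[0,0,0],-1],[[45,30,0],[0,0,0],-1],[[45,30,0],[0,0,0],-1],[[0,0,0],[0,0,0],-1]]'; python3 - <<'E'
from h import *
s=readout.get_state();im=vision.get_image("wrist");np.save("w6.npy",s,allow_pickle=True);cv2.imwrite("pics/w6.png",im)
t=vision.get_image("side");cv2.imwrite("pics/side6.png",t)
print(proj("wrist",[[.533,.1155,.03],[.5575,.1155,.03],[.516,.1155,.03]],s),proj("side",[.4427,.177,.074]))
cv2.imwrite("pics/w6s.png",np.hstack([cv2.resize(im,(400,300)),cv2.resize(t,(400,300))]))
E
```

```text
clock: 15.95
position: [0.536, 0.114, 0.1467]
ee_rot: [0.0, 1.0, 0.001, 0.001]
contact_force: [0.6, -0.2, -1.0]
width: 0.0852
gripper_force: 0.0
[[254.2626121  191.01906432]
 [254.29241098 163.47783255]
 [254.24299566 209.23368423]] [[255.48253273 275.33148101]]
```

View pics/w6s.png

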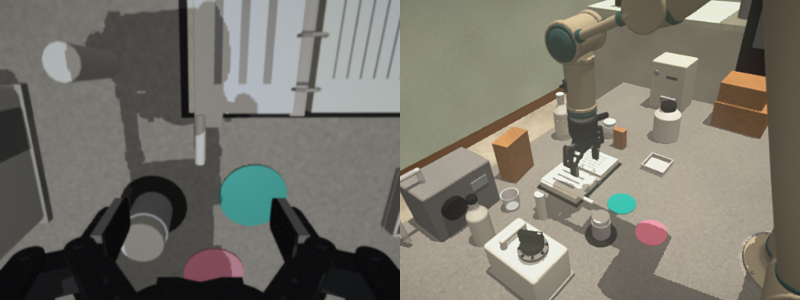

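The jar stands upright on the black coaster. The tab rod lies centred under the tool, at wrist px ≈(256,147–211). I'll descend and pinch it.

```bash
python3 -m handwheel '[[[-3,0,40],[0,0,0],-1],[[0,0,40],[0,0,0],-1],[[0,0,35],[0,0,0],-1],[[0,0,16],[0,0,0],-0.6],[[0,0,0],[0,0,0],0],[[0,0,0],[0,0,0],0.6],[[0,0,0],[0,0,0],1],[[0,0,0],[0,0,0],1],[[0,0,0],[0,0,0],1]]' 25; python3 m.py
```

```text
clock: 17.18
position: [0.5301, 0.1136, 0.0169]
ee_rot: [0.002, 1.0, 0.004, 0.001]
contact_force: [-1.1, -7.4, 2.4]
width: 0.0109
gripper_force: 26.5
Mz [-1.26   0.091 -0.035] F [-1.1 -7.4  2.4] q6 1.653 w 0.0109 yaw 0.41
```

```bash
python3 -m handwheel '[[[0,4.7,-28],[0,0,0],1],[[0,10.8,-26],[0,0,0],1],[[0,17.2,-22.4],[0,0,0],1],[[0,22.4,-17.2],[0,0,0],1],[[0,0,0],[0,0,0],1]]'; python3 m.py
```

```text
clock: 17.8
position: [0.5301, 0.0628, 0.1135]
ee_rot: [-0.003, 1.0, 0.001, 0.002]
contact_force: [-4.3, 9.3, 14.5]
width: 0.0111
gripper_force: 25.3
Mz [1.36  0.682 0.078] F [-4.3  9.3 14.5] q6 1.549 w 0.0111 yaw 0.12
```

```bash
python3 -m handwheel '[[[0,25.5,-12.3],[0,0,0],1],[[0,28,-4.2],[0,0,0],1],[[0,28,3.7],[0,0,0],1],[[0,26,10.8],[0,0,0],1],[[0,22.4,17.2],[0,0,0],1],[[0,0,0],[0,0,0],1]]'; python3 m.py
```

```text
clock: 18.55
position: [0.5308, -0.0713, 0.0948]
ee_rot: [0.001, 1.0, 0.002, 0.001]
contact_force: [-0.0, -5.0, 4.1]
width: 0.0105
gripper_force: 26.2
Mz [-0.793  0.152 -0.037] F [-0.  -5.   4.1] q6 1.307 w 0.0105 yaw 0.21
```

```bash
python3 -m handwheel '[[[0,17.2,22.4],[0,0,0],1],[[0,10.8,26],[0,0,0],1],[[0,3.7,28],[0,0,0],1],[[0,0,0],[0,0,0],1]]'; python3 m.py
```

```text
clock: 19.05
position: [0.5309, -0.1023, 0.0174]
ee_rot: [0.002, 1.0, 0.003, -0.0]
contact_force: [-2.0, -8.3, 0.8]
width: 0.011
gripper_force: 28.4
Mz [-1.234  0.209 -0.04 ] F [-2.  -8.3  0.8] q6 1.25 w 0.011 yaw 0.38
```

```bash
python3 -m handwheel '[[[0,1,0.5],[0,0,0],1],[[0,0,0],[0,0,0],0.7],[[0,0,0],[0,0,0],0.2],[[0,0,0],[0,0,0],-0.4],[[0,0,0],[0,0,0],-1],[[0,0,-20],[0,0,0],-1],[[0,0,-50],[0,0,0],-1],[[0,0,-50],[0,0,0],-1],[[-40,0,-20],[0,0,0],-1],[[-60,0,0],[0,0,0],-1],[[-60,0,0],[0,0,0],-1],[[0,0,0],[0,0,0],-1]]'; python3 - <<'E'
from h import *
t=vision.get_image("side");a=vision.get_image("top")
cv2.imwrite("pics/f.png",np.hstack([cv2.resize(t,(400,300)),cv2.resize(a,(400,300))]))
E
```

```text
clock: 20.55
position: [0.3655, -0.1008, 0.1567]
ee_rot: [-0.001, 1.0, 0.002, -0.002]
contact_force: [-0.0, -0.6, -0.7]
width: 0.0852
gripper_force: 0.0
```

View pics/f.png

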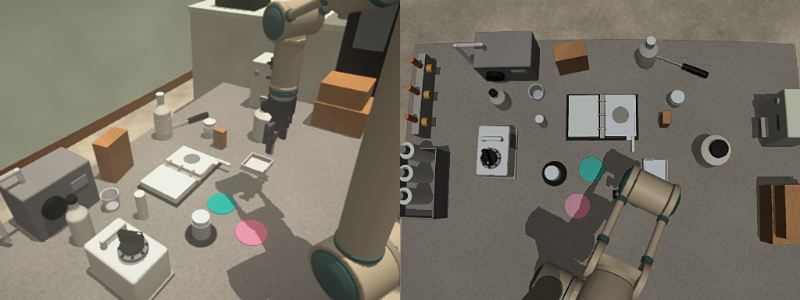

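The card lies flat on the right page with its tab at top (632,143). The jar is centred on the black coaster at (554,173), and the bystanders stand where they were. I'll hand in.

```bash
python3 -c "
from rig import manip
print(manip.sign_off())"
```

```text
the job is handed in; nothing more can be done
None
```

I handed the job in at about 20.6 s with no verdict returned: the cap was screwed home to its first click (clutch about 0.35 rad, judged from camera and torque), the jar stands upright on the black coaster, the card lies flat on the right page, and no bystander looked moved.

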